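Snap the lid onto the tub of rolls

TASK

Take the blue lid from the sloping rack, put it on the white tub of rolls and press it down until all four clips have caught and it sits level and fully home on the rim all round. Press with care, since the thin tub cracks under more than about 80 N, leave the tub upright and about where it stands, and do not disturb the other things on the bench.

Things in the scene. Friction and masses are not known exactly. Their poses are not given: they have to be found in the camera images.
- tub: Open white food tub holding three bread rolls (well below the rim), loose on the bench, about 1 kg. Outside 180 (x) x 130 (y) x 100 mm high (z), walls 3 mm. Origin: centre of its underside; rim at z = 100 mm. Four blue sprung clips stick 5 mm out of its long walls (y = +-65 mm) at x = +-68 mm, just under the rim, tapering upwards.
- lid: Loose blue lid, 190 (x) x 140 (y) mm, about 0.2 kg, leaning on the rack. Origin: centre of the underside of its 4 mm plate, which rests on the rim when home (100 mm above the tub's origin, x along the tub's x either way round); z points out of its top. Its skirt, 2 mm clear of the tub all round, hangs 16 mm below the plate and ends in a 5 mm flared lip, 198 x 148 mm over all.
- lid_handle (a point): Grip point in the white bar handle on the lid: 24 mm above the lid's origin, same axes. The bar is 90 mm long (lid x), 22 mm wide (lid y), rises from the plate's top (4 mm above the lid's origin) to 34 mm. Loosely laid on, the lid stands some 11 mm proud on the clips; each clip yields to about 3 to 8 N pressed near its corner and catches only with the lid down on the rim.
- rack: Fixed sloping metal rack, 180 x 170 mm on the bench and 140 mm high, rising at 0.6 rad towards its +x, with a 20 mm ledge at its low (-x) end on which the lid's short edge stands. Origin: centre of its underside on the bench.
- lid_corner0 (a point): Corner of the lid at x = 90 mm, y = 65 mm in the lid's frame, on the underside of the plate, above the tub's rim corner; home is 100 mm above the tub's origin.
- lid_corner1 (a point): Corner of the lid at x = 90 mm, y = -65 mm in the lid's frame, on the underside of the plate, above the tub's rim corner; home is 100 mm above the tub's origin.
- lid_corner2 (a point): Corner of the lid at x = -90 mm, y = 65 mm in the lid's frame, on the underside of the plate, above the tub's rim corner; home is 100 mm above the tub's origin.
- lid_corner3 (a point): Corner of the lid at x = -90 mm, y = -65 mm in the lid's frame, on the underside of the plate, above the tub's rim corner; home is 100 mm above the tub's origin.
- mug: White mug, 76 mm across, 85 mm high, a bystander. Origin: centre of its underside.
- jar: Amber jar with steel cap, 66 mm across, 110 mm high, a bystander. Origin: centre of its underside.
- cutter: Round steel pastry cutter, 80 mm across, 35 mm high, a bystander. Origin: centre of its underside.
- rolling_pin: Wooden rolling pin, 360 mm long (y), 48 mm thick, a bystander. Origin: under its centre, on the bench.
- bowl: Steel bowl, 170 mm across, 75 mm high, a bystander. Origin: centre of its underside.
- oil: Green oil bottle, 64 mm across, 210 mm high, a bystander. Origin: centre of its underside.
- round_lid: Round red lid that belongs to another pot, 120 mm across, 30 mm high with its knob, a bystander. Origin: centre of its underside.
There are look-alikes about, which are no part of the job. Of the things shaped like the lid, the blue one is meant.

How it is judged:
At the end, for the whole second after the job is handed in: All four corners of the lid lie within 3 mm of the height of the tub's rim (100 mm above its origin), the lid is centred on the tub within 6 mm, the tub stands upright (within 0.05 rad) on the bench within 80 mm of where it began, and lid and tub are at rest (z of lid_corner0 in the frame of tub between 0.097 and 0.103 m and z of lid_corner1 in the frame of tub between 0.097 and 0.103 m and z of lid_corner2 in the frame of tub between 0.097 and 0.103 m and z of lid_corner3 in the frame of tub between 0.097 and 0.103 m and x of lid in the frame of tub between -0.006 and 0.006 m and y of lid in the frame of tub between -0.006 and 0.006 m and angle between tub's own z axis and vertical below 0.05 rad and height (world z) of tub below 0.01 m and distance of tub from where it was at the start of the episode below 0.08 m and linear speed of each of lid, tub below 0.02 m/s); the robot touches nothing.
It fails at once if the tub is crushed: the lid is pressed on it with more than 80 N (contact force between the fingers and lid above 80 N and contact force between lid and tub above 80 N).
It fails at once if the tub is crushed: the arm pushes it with more than 80 N (contact force between the arm and tub above 80 N).
It fails at once if the tub is tipped by more than 0.35 rad (angle between tub's own z axis and vertical above 0.35 rad).
It fails at once if another thing on the bench is pushed by more than 30 mm (distance of any of mug, jar, rolling_pin, bowl, oil, cutter, round_lid from where it was at the start of the episode above 0.03 m).
It also fails if it takes over 64 s, if anything falls off the work surface, if the arm or the gripper's body presses on something with over 40 N, if the wrist force passes 120 N, or if a joint passes its speed limit or range.

ROBOT

A 6-joint arm with a two-finger parallel gripper is mounted at the origin on the work surface. World frame = base frame: x ahead of the robot, y to its left, z up, the work surface at z = 0. Lengths are in m, angles in rad, forces in N, time in s.
With the tool pointing down it reaches from about 0.275 to 0.75 m from the base axis. Payload 10.2 kg.
Tool frame: the origin (TCP) lies midway between the tips of the shut fingers; the grasp point (between the pads) lies robot.hold_point_z behind it (robot.hold_point_z is the distance from the TCP to the grasp point, in m); z points along the fingers, y is the line along which they close (so a half turn about z gives the same grasp; the last joint's range is limited). The gripper opens to 85 mm and grips with 20 to 120 N. Pads are 22 mm wide; open, the fingers measure 114 mm over their backs; the gripper's body (76 mm by 85 mm) begins 54 mm behind the grasp point. The pads swing forward as they close: fully open they stand 13 mm farther back than shut.
Start: joints at [-1.38, 0.313, 1.498, -0, 1.331, -0.223], TCP at [0.211, -0.481, 0.231] pointing down, gripper open.
Joint ranges: [-2.94, 2.94], [-0.97, 2.17], [0.19, 2.56], [-1.23, 4.37], [0.02, 3.11], [-2.88, 2.88]. Speed limits (rad/s): [2.39, 2.39, 3.01, 3.14, 3.14, 3.14].

INTERFACE

Orientations are given as a 3x3 rotation matrix whose columns are the frame's x, y, z axes.
In Python, from cell import robot gives the robot as it stands. The module is installed in compiled form; this text tells all that it offers.
- The arm moves only by the tool jog_arm, never from a script. Its argument "commands" is a list of rows, each a list of 3 entries, a list of its own where there are three numbers: the closure in counts, from 0 (fully open) to 255 (shut), then the shift along the tool's x, y, z in m, then the turn, a rotation vector about the tool's x, y, z in rad. In form: [[gripper, [x, y, z], [rx, ry, rz]], ...]. A call has exactly 10 rows; each row is the pose to reach, as a shift and turn from the pose commanded when the call began, along the tool's axes at that moment; what a row does not reach only later rows make up. A row lasts 1/10 s, in which the tool goes at most 50 mm and 8.59 degrees, less where a joint would pass 70% of its speed; a pose out of reach is approached as far as the arm can. A call with a gripper value outside its range is refused whole. The fingers move at their own pace and stop on an object; "newtons" is the grip in N (left out, the last holds). Time passes only in rows, so rows that repeat a pose let the fingers close, or fill a call up. It gives the time, the measured TCP pose, the force, the opening and the grip force at its end, in the units of the state.
- robot.get_state(): the state, without advancing time (a new reading comes with each control period).
- robot.read_camera(name): name is "scene" or "top" or "wrist"; returns a dict with "image" (400x640x3 uint8, blue, green, red), "K" (3x3 intrinsics, pixels), "extrinsics" (4x4, takes a point from world to camera coordinates); the wrist camera has in their place "T_tool_cam" (4x4, takes a point from camera to tool coordinates, whose origin is the TCP and whose axes are the flange's). Camera axes: x right, y up, looking along -z (the intrinsics and any distortion apply to the point x, -y, -z); pixel columns grow to the right and rows downward; lengths in m; the calibration is good to about 2 mm. A picture is of the moment at which its call begins: read the wrist's pose just before it. There is no depth.
- robot.finish_job(): hands the job in; it is judged then, once.
The state is a dict: "t": time; "joint_pos": joint angles; "joint_velocities": joint speeds; "joint_efforts": joint torques, N m; "ee_pos": TCP position; "tcp_rot": TCP orientation; "wrist_force": force on the tool from outside, world axes, zero at the start; "moment": the same for the moment, N m; "opening": opening from 0.0 (shut) to 1.0 (fully open); "finger_force": force on a finger pad.
Only numpy, scipy, OpenCV 4.12 (cv2) and the standard library are available. Lean on these libraries where they do the work, as an engineer would, in place of code of your own. Each camera call takes 0.05 s, during which the arm holds its last target. There are 200 camera calls.

## Working session

There is one attempt and no reset: what is moved stays moved. The work goes in short steps, Python scripts to look and compute and a tool call to move; the robot and the scene stay as the last step left them, time stands still between calls to the robot, and variables do not carry over. Pictures are saved under pics/ and viewed, at most 10 in all, crops included, and the job is handed in when it is done.

Besides the shell and the picture viewer there is one more tool, called after "Emit:" as name(argument=value, ...) on one line, values as JSON. jog_arm: Moves the arm, as the interface text tells. Its arguments: {"type":"object","properties":{"commands":{"type":"array"},"newtons":{"type":"number"}},"required":["commands"]}

```bash
mkdir -p pics; python3 - <<'E'
from cell import robot
import cv2,pickle
s=robot.get_state();print(s, robot.hold_point_z)
d={}
for n in ["scene","top"]:
    c=robot.read_camera(n);d[n]=c;cv2.imwrite(f"pics/{n}0.png",c["image"]);print(n,{k:v for k,v in c.items() if k!="image"})
pickle.dump(d,open("c0.pkl","wb"))
E
```

```text
{'t': 0.0, 'joint_pos': array([-1.38037766e+00,  3.13411029e-01,  1.49848210e+00, -1.10391443e-05,
        1.33097533e+00, -2.23383754e-01]), 'joint_velocities': array([-0.00185579,  0.00055219, -0.00072497, -0.00034812, -0.00011895,
       -0.00146313]), 'joint_efforts': array([-6.39146856e-04, -4.12266827e+01, -2.59739470e+01, -2.35924354e-04,
        4.18673706e-03, -4.47712625e-05]), 'ee_pos': array([ 0.21104097, -0.48042034,  0.23073807]), 'tcp_rot': array([[ 9.15597494e-01,  4.02095966e-01, -2.52001935e-04],
       [ 4.02095953e-01, -9.15596680e-01,  1.25072013e-03],
       [ 2.72177383e-04, -1.24648517e-03, -9.99999186e-01]]), 'wrist_force': array([-0.17379349, -0.55970637, -0.76439915]), 'moment': array([0.03604494, 0.00119551, 0.01323974]), 'finger_force': 0.0, 'opening': 0.9985342925010835} 0.0187
scene {'K': array([[405.69993233,   0.        , 310.87324346],
       [  0.        , 405.69993233, 193.24402219],
       [  0.        ,   0.        ,   1.        ]]), 'extrinsics': array([[-0.00387506,  0.99979789, -0.01972742,  0.02725049],
       [-0.72636909,  0.01074454,  0.68722085,  0.31361529],
       [ 0.68729391,  0.01699241,  0.72618065, -1.73774478],
       [ 0.        ,  0.        ,  0.        ,  1.        ]])}
top {'K': array([[401.33260518,   0.        , 318.32558826],
       [  0.        , 401.33260518, 193.16704774],
       [  0.        ,   0.        ,   1.        ]]), 'extrinsics': array([[ 8.52923957e-02, -9.96355865e-01,  4.43685819e-04,
        -4.78392398e-02],
       [ 9.75904107e-01,  8.36313822e-02,  2.01536510e-01,
        -5.39679250e-01],
       [-2.00839190e-01, -1.67565370e-02,  9.79480902e-01,
        -1.33716551e+00],
       [ 0.00000000e+00,  0.00000000e+00,  0.00000000e+00,
         1.00000000e+00]])}
```

View pics/scene0.png

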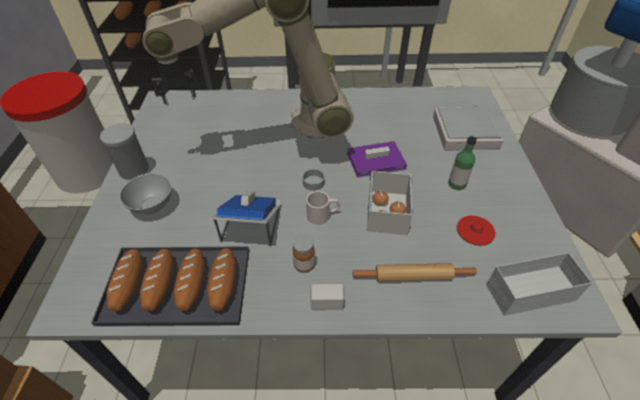

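View pics/top0.png

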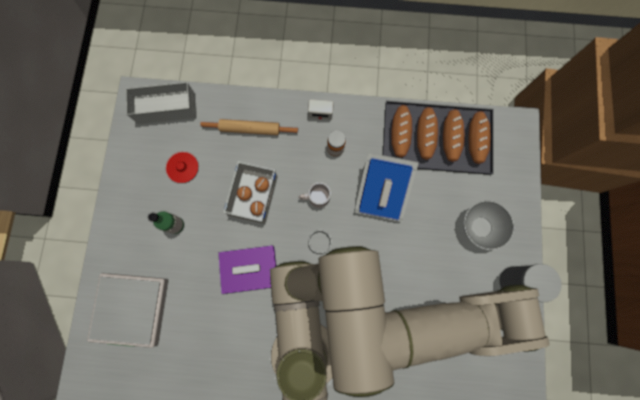

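Lid look-alikes: the blue lid on the rack is at top (386,190) / scene (247,207). The purple one lies flat at top (247,270), and the red round lid is at top (182,167). I choose the blue one on the rack and check it in a crop. The rolls tub is at top (252,193), and the empty tray at (160,103) is not it.

```bash
python3 - <<'E'
import cv2,pickle,numpy as np
d=pickle.load(open("c0.pkl","rb"))
t=d["top"]["image"];s=d["scene"]["image"]
a=cv2.resize(t[145:235,345:425],None,fx=5,fy=5,interpolation=2)
b=cv2.resize(t[150:230,215:285],None,fx=5,fy=5,interpolation=2)
c=np.zeros((450,800,3),np.uint8);c[:450,:400]=a;c[:400,410:760]=b
cv2.imwrite("pics/crop1.png",c)
a=cv2.resize(s[180:250,205:290],None,fx=4.5,fy=4.5,interpolation=2)
b=cv2.resize(s[160:240,355:425],None,fx=4.5,fy=4.5,interpolation=2)
c=np.zeros((400,800,3),np.uint8);c[:a.shape[0],:a.shape[1]]=a;c[:b.shape[0],410:410+b.shape[1]]=b
cv2.imwrite("pics/crop2.png",c)
E
```

```text
(no output)
```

View pics/crop1.png

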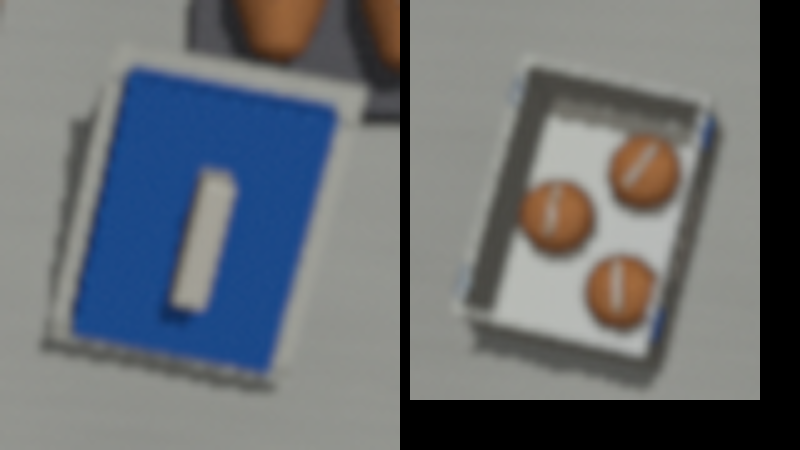

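View pics/crop2.png

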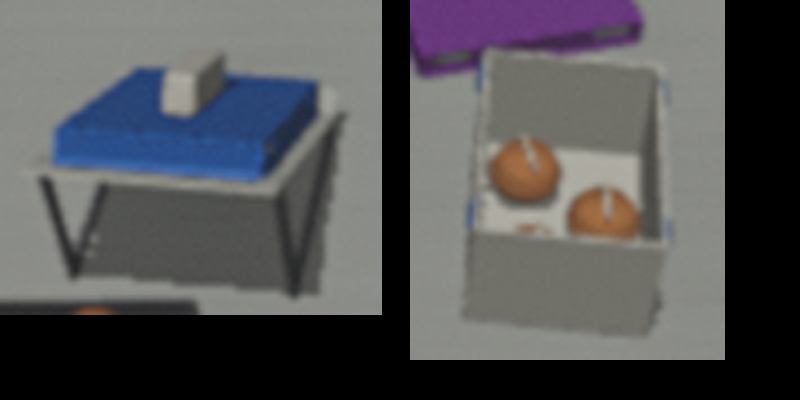

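The crops confirm the choice: the blue lid with its white bar handle lies on the metal rack, its high end towards the scene camera (+x). Tub rim corners in crop 1 are at about (527,57), (714,97), (652,358) and (457,312), and the clips are on its long walls.

```bash
cat > h.py <<'E'
import numpy as np,cv2
from scipy.spatial.transform import Rotation as R
from scipy.optimize import least_squares,minimize
def proj(cam,P):
    E=cam["extrinsics"];p=np.atleast_2d(P)@E[:3,:3].T+E[:3,3]
    p=p*[1,-1,-1];q=p@cam["K"].T;return q[:,:2]/q[:,2:]
def wcam(c,st):
    T=np.eye(4);T[:3,:3]=st["tcp_rot"];T[:3,3]=st["ee_pos"]
    c["extrinsics"]=np.linalg.inv(T@c["T_tool_cam"]);return c
def lidpts():
    o=[]
    for a,b,z0,z1 in [(95,70,-16,4),(99,74,-16,-16)]:
        for z in {z0,z1}:
            o+=[[i*a,j*b,z] for i in(-1,1) for j in(-1,1)]
    return np.array(o)/1000.
def bluemask(img):
    h=cv2.cvtColor(img,cv2.COLOR_BGR2HSV)
    m=cv2.inRange(h,(105,120,60),(125,255,255))
    n,l,s,_=cv2.connectedComponentsWithStats(m)
    k=1+np.argmax(s[1:,4]);c,_=cv2.findContours((l==k).astype(np.uint8),0,1)
    return cv2.convexHull(np.vstack(c))[:,0,:]
def lidpose(p): # x,y,z,yaw,pitch(up to +x),roll
    return R.from_euler("ZYX",[p[3],-p[4],p[5]]),np.array(p[:3])
def hullmask(q,box,S=6):
    x0,y0,x1,y1=box;m=np.zeros(((y1-y0)*S,(x1-x0)*S),np.uint8)
    h=cv2.convexHull(((q-[x0,y0]+.5)*S).astype(np.float32))
    cv2.fillConvexPoly(m,np.round(h*16).astype(np.int32),1,shift=4);return m
E
python3 - <<'E'
from h import *
import pickle
d=pickle.load(open("c0.pkl","rb"))
for n in d: print(n,"cam",-d[n]["extrinsics"][:3,:3].T@d[n]["extrinsics"][:3,3])
T=(np.array([[117,57],[304,97],[242,358],[47,312]])+.5)/5-.5+[215,150]
S=(np.array([[75,50],[252,68],[258,243],[60,230]])+.5)/4.5-.5+[355,160]
# top: order TL,TR,BR,BL ; image up = +x, left=+y
C=np.array([[90,65,100],[90,-65,100],[-90,-65,100],[-90,65,100]])/1e3
# scene: TL = far(-x), image right=+y
Cs=C[[2,3,0,1]]
def tub(p,c): return R.from_euler("z",p[2]).apply(c)+[p[0],p[1],0]
f=lambda p:np.r_[(proj(d["top"],tub(p,C))-T).ravel(),(proj(d["scene"],tub(p,Cs))-S).ravel()]
r=least_squares(f,[.5,.1,0]);print("tub",r.x.round(4),r.fun.round(1))
masks={}
for n in d:
    h=bluemask(d[n]["image"]);print(n,"blue",h.min(0),h.max(0))
    b=[*(h.min(0)-12),*(h.max(0)+12)]
    hh=cv2.cvtColor(d[n]["image"],cv2.COLOR_BGR2HSV)
    m=cv2.inRange(hh,(100,90,40),(130,255,255))
    # soft upsample then hull
    S=6;sub=d[n]["image"][b[1]:b[3],b[0]:b[2]];sub=cv2.resize(sub,None,fx=S,fy=S,interpolation=cv2.INTER_LINEAR).astype(int)
    mm=((sub[...,0]-sub[...,2])>50).astype(np.uint8)
    k,l,s,_=cv2.connectedComponentsWithStats(mm);mm=(l==1+np.argmax(s[1:,4])).astype(np.uint8)
    c,_=cv2.findContours(mm,0,1);o=np.zeros_like(mm);cv2.fillConvexPoly(o,cv2.convexHull(np.vstack(c)),1);masks[n]=(b,o)
def cost(p):
    Rr,t=lidpose([*p[:4],0.6,0]);P=Rr.apply(lidpts())+t;e=0
    for n in d:
        b,o=masks[n];e+=np.sum(hullmask(proj(d[n],P),b)!=o)/36
    return e
best=None
for x in(.45,.5,.55,.6):
  for y in(-.25,-.2,-.15,-.1):
    r=minimize(cost,[x,y,.1,-.1],method="Nelder-Mead",options=dict(initial_simplex=np.array([[x,y,.1,-.1]]+[list(np.array([x,y,.1,-.1])+np.eye(4)[i]*[.04,.04,.04,.2]) for i in range(4)]),maxiter=250))
    if best is None or r.fun<best.fun:best=r
print("lid",best.x.round(4),best.fun)
E
```

```text
scene cam [ 1.42224747e+00 -1.08615547e-03  1.04693124e+00]
top cam [ 0.26220028 -0.02493705  1.41851438]
tub [ 0.5224  0.2293 -0.1368] [-0.4  0.1 -0.8  0.2 -1.6 -0.7 -0.5 -0.  -1.   0.  -1.2 -0.8 -1.   1.1
 -0.   0. ]
scene blue [217 196] [274 219]
top blue [360 159] [411 218]
lid [ 0.5633 -0.2274  0.0906 -0.0972] 218.55555555555554
```

```bash
cat >> h.py <<'E'
def goto(st,pos,rot):
    R0=st["tcp_rot"];print("shift",(R0.T@(pos-st["ee_pos"])).round(4),"turn",R.from_matrix(R0.T@rot).as_rotvec().round(4),"pos",np.round(pos,4))
def graspR(p): # tool x=lid x, y=-lid y, z=-lid z
    return lidpose(p)[0].as_matrix()@np.diag([1,-1,-1])
E
python3 - <<'E'
from h import *
from cell import robot
st=robot.get_state();print(robot.read_camera("wrist")["T_tool_cam"].round(3))
p=[.5633,-.2274,.0906,-.0972,.6,0]
Rr,t=lidpose(p);goto(st,t+Rr.apply([0,0,.23]),graspR(p))
E
```

```text
[[ 0.     0.959  0.282  0.071]
 [ 1.     0.    -0.    -0.   ]
 [-0.     0.282 -0.959 -0.142]
 [ 0.     0.     0.     1.   ]]
shift [ 0.311  -0.1536 -0.0494] turn [-0.1543  0.5867  0.4951] pos [ 0.434  -0.2148  0.2804]
```

Emit:
jog_arm(commands=[[0,[0.031,-0.015,-0.005],[-0.015,0.058,0.05]],[0,[0.062,-0.031,-0.01],[-0.031,0.117,0.099]],[0,[0.093,-0.046,-0.015],[-0.046,0.176,0.149]],[0,[0.125,-0.062,-0.02],[-0.062,0.235,0.198]],[0,[0.171,-0.085,-0.027],[-0.085,0.323,0.272]],[0,[0.218,-0.108,-0.035],[-0.108,0.411,0.347]],[0,[0.264,-0.13,-0.042],[-0.131,0.5,0.421]],[0,[0.311,-0.154,-0.049],[-0.154,0.587,0.495]],[0,[0.311,-0.154,-0.049],[-0.154,0.587,0.495]],[0,[0.311,-0.154,-0.049],[-0.154,0.587,0.495]]])

```text
t: 1.15
ee_pos: [0.4343, -0.2135, 0.2805]
tcp_rot: [[0.822, -0.094, 0.562], [-0.076, -0.996, -0.054], [0.565, 0.002, -0.825]]
wrist_force: [0.0, 0.2, 0.5]
opening: 0.996
finger_force: 0.0
```

```bash
python3 - <<'E'
from h import *
from cell import robot
import pickle
st=robot.get_state();c=wcam(robot.read_camera("wrist"),st);pickle.dump(c,open("w1.pkl","wb"))
print(st["t"],st["ee_pos"],R.from_matrix(st["tcp_rot"]).as_rotvec(),st["joint_velocities"].round(3))
cv2.imwrite("pics/w1.png",c["image"])
E
```

```text
1.15 [ 0.43426888 -0.21352224  0.28050654] [ 2.9703136  -0.13864272  0.91895127] [-0.057  0.025 -0.021 -0.     0.011 -0.037]
```

View pics/w1.png

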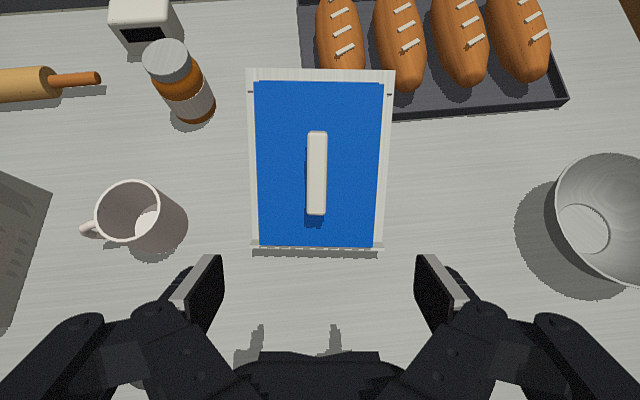

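The wrist view shows the blue lid on the rack, plate from about (254,81) to (384,248), and the handle bar from (308,131) to (327,216). I'll refine the pose with it.

```bash
python3 - <<'E'
from h import *
import pickle
d=pickle.load(open("c0.pkl","rb"));d["w"]=pickle.load(open("w1.pkl","rb"))
S=6;M={}
for n in d:
    h=bluemask(d[n]["image"]);b=[*(h.min(0)-12),*(h.max(0)+12)]
    sub=cv2.resize(d[n]["image"][b[1]:b[3],b[0]:b[2]],None,fx=S,fy=S).astype(int)
    mm=((sub[...,0]-sub[...,2])>60).astype(np.uint8)
    k,l,s,_=cv2.connectedComponentsWithStats(mm);mm=(l==1+np.argmax(s[1:,4])).astype(np.uint8)
    c,_=cv2.findContours(mm,0,1);o=np.zeros_like(mm);hu=cv2.convexHull(np.vstack(c));cv2.fillConvexPoly(o,hu,1);M[n]=(b,o)
    if n=="w":print((cv2.approxPolyDP(hu,12,True)[:,0]/S+b[:2]-.5).round(1).tolist())
def cost(p,full=False,pit=None):
    P=lidpose([*p[:4],p[4],0]);P=P[0].apply(lidpts())+P[1]
    e=[np.sum(hullmask(proj(d[n],P),M[n][0])!=M[n][1])/36 for n in d]
    return e if full else sum(e)
x0=np.array([.5633,-.2274,.0906,-.0972,.6])
for st in range(2):
    r=minimize(cost,x0,method="Nelder-Mead",options=dict(initial_simplex=np.vstack([x0]+[x0+np.eye(5)[i]*[.01,.01,.01,.04,.04] for i in range(5)]),maxiter=400));x0=r.x
print(r.x.round(4),cost(r.x,True))
Rr,t=lidpose([*r.x,0])
print(proj(d["w"],Rr.apply(np.array([[i*45,j*11,34] for i in(1,-1) for j in(1,-1)])/1e3)+t).round(1).tolist())
print(proj(d["w"],Rr.apply(np.array([[i*95,j*70,4] for i in(1,-1) for j in(1,-1)])/1e3)+t).round(1).tolist())
# handle-based check: fit pose in plane x,y,yaw,z from wrist plate+handle corners at pitch .6
E
```

```text
[[253.8, 81.0], [377.3, 81.8], [383.3, 84.0], [372.0, 246.3], [258.7, 244.0]]
[ 0.5623 -0.2237  0.0905 -0.1148  0.6021] [np.float64(104.83333333333333), np.float64(178.38888888888889), np.float64(56.80555555555556)]
[[306.1, 132.8], [327.5, 133.2], [305.5, 215.6], [325.3, 216.0]]
[[252.9, 82.0], [383.3, 84.5], [258.9, 244.7], [371.7, 247.1]]
```

```bash
python3 - <<'E'
from h import *
from cell import robot
st=robot.get_state()
p=[.5224,.2293,.1,-.1368,0,0]
goto(st,np.array([.51,.231,.33]),graspR(p))
E
```

```text
shift [ 0.056  -0.4508 -0.0228] turn [-0.0108 -0.5998  0.0409] pos [0.51  0.231 0.33 ]
```

Emit:
jog_arm(commands=[[0,[0.005,-0.03,-0.02],[0,-0.04,0.003]],[0,[0.01,-0.075,-0.0228],[0,-0.1,0.006]],[0,[0.015,-0.12,-0.0228],[-0.003,-0.17,0.012]],[0,[0.021,-0.168,-0.0228],[-0.004,-0.23,0.016]],[0,[0.027,-0.216,-0.0228],[-0.005,-0.29,0.02]],[0,[0.033,-0.264,-0.0228],[-0.006,-0.36,0.025]],[0,[0.039,-0.312,-0.0228],[-0.008,-0.43,0.03]],[0,[0.045,-0.36,-0.0228],[-0.009,-0.5,0.034]],[0,[0.05,-0.408,-0.0228],[-0.01,-0.55,0.037]],[0,[0.056,-0.451,-0.0228],[-0.011,-0.6,0.041]]])

```text
t: 2.2
ee_pos: [0.5118, 0.2318, 0.3299]
tcp_rot: [[0.99, -0.139, -0.003], [-0.139, -0.99, -0.0], [-0.003, 0.001, -1.0]]
wrist_force: [0.9, -1.8, -0.4]
opening: 1.001
finger_force: 0.0
```

```bash
python3 - <<'E'
from h import *
from cell import robot
import pickle,time
robot.read_camera("top");robot.read_camera("top")
st=robot.get_state();c=wcam(robot.read_camera("wrist"),st);pickle.dump(c,open("w2.pkl","wb"))
print(st["t"],st["ee_pos"],st["joint_velocities"].round(3))
cv2.imwrite("pics/w2.png",c["image"])
E
```

```text
2.3 [0.51250746 0.23326484 0.32832856] [-0.069 -0.08   0.104 -0.036 -0.054 -0.059]
```

View pics/w2.png

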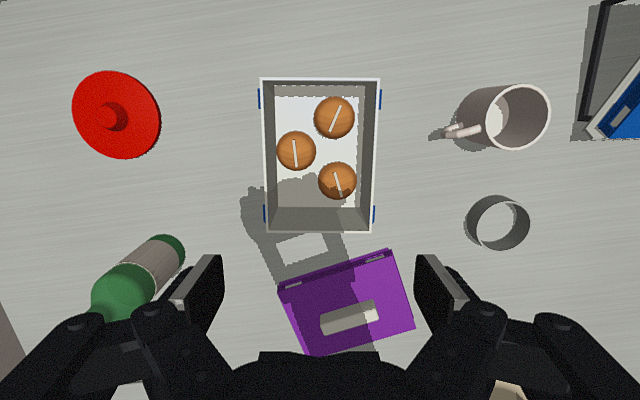

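The rim's outer corners show at about (260,78), (381,78), (372,232) and (267,232). I'll fit the centreline of the bright rim in a settled frame.

```bash
python3 - <<'E'
from h import *
from cell import robot
import pickle
for i in range(4): robot.read_camera("top")
st=robot.get_state();c=wcam(robot.read_camera("wrist"),st);pickle.dump((c,st),open("w3.pkl","wb"))
print(st["t"],st["ee_pos"],st["joint_velocities"].round(3))
g=c["image"].min(2).astype(np.float32)
def tub(p,c): return R.from_euler("z",p[2]).apply(c)+[p[0],p[1],0]
L=[]
for u in np.linspace(-.9,.9,31):
    for s in(1,-1): L+=[((s*88.5,u*63.5,100),(s,0,0)),((u*88.5,s*63.5,100),(0,s,0))]
P=np.array([l[0] for l in L])/1e3;N=np.array([l[1] for l in L])
p=np.array([.5224,.2293,-.1368])
for it in range(8):
    a=proj(c,tub(p,P));b=proj(c,tub(p,P+N*1e-3));n=b-a;n/=np.linalg.norm(n,axis=1)[:,None]
    W=8 if it<4 else 4
    k=np.arange(-W,W+.1,.25);q=a[:,None]+k[:,None]*n[:,None]
    v=cv2.remap(g,q[...,0].astype(np.float32),q[...,1].astype(np.float32),1)
    mx=v.max(1);w=np.clip(v-(mx[:,None]-25),0,None);off=(w*k).sum(1)/w.sum(1)
    ok=(mx-np.median(v,1)>10)
    f=lambda x:((proj(c,tub(x,P))-(a+off[:,None]*n))*n).sum(1)[ok]
    r=least_squares(f,p,loss="soft_l1",f_scale=.5);p=r.x
for s in range(4): print(s,ok[s::4].sum() , np.median(((proj(c,tub(p,P))-(a+off[:,None]*n))*n).sum(1)[s::4][ok[s::4]]).round(2))
print("tub",p.round(4),r.cost)
print(proj(c,tub(p,np.array([[90,65,100],[90,-65,100],[-90,-65,100],[-90,65,100]])/1e3)).round(1).tolist())
lp=[.5623,-.2237,.0905,-.1148,.6,0];Rr,t=lidpose(lp)
# stand-off 80 mm above grasp, grasp: TCP 9 mm above lid origin along lid z
goto(st,t+Rr.apply([0,0,.11]),graspR(lp))
E
```

```text
2.55 [0.51104542 0.22940343 0.33054964] [ 0.002 -0.011  0.002  0.003  0.001  0.004]
0 31 -0.1
1 31 0.07
2 31 -0.04
3 31 0.08
tub [ 0.5218  0.2319 -0.1422] 10.402816114713303
[[254.9, 77.4], [375.0, 77.6], [367.6, 232.5], [262.8, 232.3]]
shift [0.0522 0.4431 0.149 ] turn [ 0.0072  0.5995 -0.0254] pos [ 0.5006 -0.2166  0.1813]
```

Emit:
jog_arm(commands=[[0,[0.0,0.03,0.0],[0,0.04,-0.002]],[0,[-0.01,0.075,0.0],[0.001,0.1,-0.004]],[0,[-0.02,0.12,0.0],[0.002,0.16,-0.007]],[0,[-0.03,0.168,0.0],[0.003,0.22,-0.01]],[0,[-0.03,0.216,0.01],[0.004,0.29,-0.012]],[0,[-0.025,0.264,0.02],[0.005,0.36,-0.015]],[0,[-0.02,0.312,0.03],[0.006,0.43,-0.018]],[0,[-0.01,0.36,0.045],[0.006,0.5,-0.021]],[0,[0.0,0.405,0.06],[0.007,0.56,-0.024]],[0,[0.01,0.443,0.075],[0.0072,0.5995,-0.0254]]])

```text
t: 3.6
ee_pos: [0.4579, -0.2122, 0.2552]
tcp_rot: [[0.818, -0.116, 0.563], [-0.095, -0.993, -0.068], [0.567, 0.002, -0.823]]
wrist_force: [1.5, 1.1, 0.8]
opening: 0.999
finger_force: 0.0
```

Emit:
jog_arm(commands=[[0,[0.0,0.0,0.01],[0,0,0]],[0,[0.0,0.0,0.03],[0,0,0]],[0,[0.0,0.0,0.05],[0,0,0]],[0,[0.0,0.0,0.06],[0,0,0]],[0,[0.0,0.0,0.065],[0,0,0]],[0,[0.0,0.0,0.065],[0,0,0]],[0,[0.0,0.0,0.065],[0,0,0]],[0,[0.0,0.0,0.065],[0,0,0]],[0,[0.0,0.0,0.065],[0,0,0]],[0,[0.0,0.0,0.065],[0,0,0]]])

```text
t: 4.6
ee_pos: [0.4958, -0.2132, 0.2017]
tcp_rot: [[0.82, -0.113, 0.561], [-0.093, -0.994, -0.064], [0.565, 0.0, -0.825]]
wrist_force: [0.6, 0.2, -0.6]
opening: 1.007
finger_force: 0.0
```

```bash
python3 - <<'E'
from h import *
from cell import robot
st=robot.get_state();print(st["t"],st["ee_pos"])
lp=[.5623,-.2237,.0905,-.1148,.6,0];Rr,t=lidpose(lp)
print("in lid frame",Rr.inv().apply(st["ee_pos"]-t))
goto(st,t+Rr.apply([0,0,.009]),graspR(lp))
E
```

```text
4.6 [ 0.49584531 -0.21318008  0.20169306]
in lid frame [0.00730336 0.00283843 0.12972816]
shift [-0.0073  0.003   0.1207] turn [-0.001  -0.0003  0.0017] pos [ 0.5573 -0.2231  0.0979]
```

Emit:
jog_arm(commands=[[0,[-0.005,0.002,0.02],[0,0,0]],[0,[-0.007,0.003,0.05],[0,0,0]],[0,[-0.0073,0.003,0.08],[0,0,0]],[0,[-0.0073,0.003,0.1],[0,0,0]],[0,[-0.0073,0.003,0.112],[0,0,0.001]],[0,[-0.0073,0.003,0.118],[0,0,0.0017]],[0,[-0.0073,0.003,0.1207],[0,0,0.0017]],[0,[-0.0073,0.003,0.1207],[0,0,0.0017]],[0,[-0.0073,0.003,0.1207],[0,0,0.0017]],[0,[-0.0073,0.003,0.1207],[0,0,0.0017]]])

```text
t: 5.6
ee_pos: [0.5573, -0.2233, 0.0983]
tcp_rot: [[0.819, -0.114, 0.562], [-0.094, -0.993, -0.064], [0.565, -0.001, -0.825]]
wrist_force: [-0.2, 0.0, -0.9]
opening: 0.999
finger_force: 0.0
```

Emit:
jog_arm(commands=[[255,[0,0,0],[0,0,0]],[255,[0,0,0],[0,0,0]],[255,[0,0,0],[0,0,0]],[255,[0,0,0],[0,0,0]],[255,[0,0,0],[0,0,0]],[255,[0,0,0],[0,0,0]],[255,[0,0,0],[0,0,0]],[255,[0,0,0],[0,0,0]],[255,[0,0,0],[0,0,0]],[255,[0,0,0],[0,0,0]]], newtons=80)

```text
t: 6.6
ee_pos: [0.5572, -0.2231, 0.0978]
tcp_rot: [[0.82, -0.114, 0.561], [-0.095, -0.993, -0.064], [0.565, -0.001, -0.825]]
wrist_force: [-5.9, 0.9, 5.0]
opening: 0.246
finger_force: 78.0
```

```bash
python3 - <<'E'
from h import *
from cell import robot
st=robot.get_state();print(st["t"],st["ee_pos"],st["opening"],st["finger_force"],st["wrist_force"],st["moment"])
lp=[.5623,-.2237,.0905,-.1148,.6,0];Rr,t=lidpose(lp)
print("in lid frame",Rr.inv().apply(st["ee_pos"]-t),R.from_matrix(graspR(lp).T@st["tcp_rot"]).as_rotvec())
E
```

```text
6.6 [ 0.5571933  -0.22314563  0.09782848] 0.24553537080923232 77.96547532081604 [-5.94693267  0.8969466   5.02430213] [ 0.03827239  0.55535669 -0.09926486]
in lid frame [-1.01438479e-04 -3.42384646e-05  8.94879028e-03] [1.16743719e-03 6.72979644e-05 1.16657799e-04]
```

Emit:
jog_arm(commands=[[255,[0,0,-0.005],[0,0,0]],[255,[0,0,-0.015],[0,0,0]],[255,[0,0,-0.03],[0,0,0]],[255,[0,0,-0.05],[0,0,0]],[255,[0,0,-0.07],[0,0,0]],[255,[0,0,-0.09],[0,0,0]],[255,[0,0,-0.11],[0,0,0]],[255,[0,0,-0.125],[0,0,0]],[255,[0,0,-0.13],[0,0,0]],[255,[0,0,-0.13],[0,0,0]]])

```text
t: 7.6
ee_pos: [0.4841, -0.2149, 0.2054]
tcp_rot: [[0.82, -0.114, 0.561], [-0.095, -0.993, -0.064], [0.565, -0.001, -0.825]]
wrist_force: [0.5, 0.2, -2.3]
opening: 0.241
finger_force: 78.5
```

```bash
python3 - <<'E'
from h import *
from cell import robot
import pickle
st=robot.get_state();c=wcam(robot.read_camera("wrist"),st);pickle.dump((c,st),open("w4.pkl","wb"))
print(st["t"],st["ee_pos"],st["opening"],st["finger_force"],st["wrist_force"])
cv2.imwrite("pics/w4.png",c["image"])
goto(st,np.array([.5218,.2319,.25]),graspR([0,0,0,-.1422,0,0]))
E
```

```text
7.6 [ 0.48405421 -0.21487939  0.20536458] 0.24059585118205057 78.47666144371033 [ 0.53832833  0.23251262 -2.2900638 ]
shift [ 0.0139 -0.4482 -0.0443] turn [-0.0089 -0.6003  0.0267] pos [0.5218 0.2319 0.25  ]
```

View pics/w4.png

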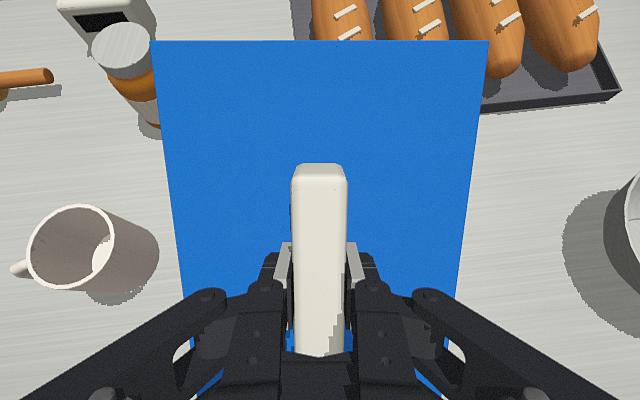

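The lid hangs in the gripper by its handle, with its far plate corners at about (150,41) and (489,41). I'll check its pose in the hand.

```bash
python3 - <<'E'
from h import *
import pickle
c,st=pickle.load(open("w4.pkl","rb"))
i=c["image"].astype(int);m=(i[...,0]-i[...,2]>60)
L,Rt=[],[]
for y in range(60,271,15):
    x=np.where(m[y])[0];L.append((x.min()-.5,y));Rt.append((x.max()+.5,y))
T=[(x,np.where(m[:80,x])[0].min()-.5) for x in range(165,480,20)]
F=lambda a,h:np.polyfit([q[1-h] for q in a],[q[h] for q in a],1)
l=F(L,0);r=F(Rt,0);t=F(T,1)
cor=lambda s:(lambda x:(x,t[0]*x+t[1]))((s[0]*t[1]+s[1])/(1-s[0]*t[0]))
obs=np.array([cor(l),cor(r),(np.polyval(l,260),260),(np.polyval(r,260),260)]);print(obs.round(1).tolist())
def pr(p): # lid pose in tool: offset x,y,z mm ; rot rx,ry,rz
    Rl=st["tcp_rot"]@np.diag([1,-1,-1])@R.from_rotvec(p[3:]).as_matrix()
    o=st["ee_pos"]+st["tcp_rot"]@(np.array(p[:3])/1e3)
    g=lambda X:proj(c,(np.atleast_2d(X)@Rl.T)+o)
    a=g(np.array([[95,70,4],[95,-70,4],[0,70,4],[0,-70,4]])/1e3);return a
def res(p):
    a=pr(p);e=[*(a[:2]-obs[:2]).ravel()]
    for k in(0,1):
        d=(a[2+k]-a[k])/(a[2+k][1]-a[k][1]);e.append(a[k][0]+d[0]*(260-a[k][1])-obs[2+k][0])
    return np.r_[e]
n=[0,0,9,0,0,0];print("nominal",pr(n).round(1).tolist(),res(n).round(1))
s=least_squares(lambda p:np.r_[res(p),(np.array(p)-n)/[20,20,20,.2,.2,.2]],n);print(s.x.round(3),s.fun.round(2))
E
```

```text
[[148.5, 39.5], [489.2, 39.5], [178.3, 260.0], [459.8, 260.0]]
nominal [[150.9, 44.5], [486.3, 44.7], [178.7, 252.6], [458.4, 252.6]] [ 2.4  5.  -2.9  5.2  1.4 -2.4]
[1.605e+00 4.100e-01 6.997e+00 6.000e-03 3.000e-03 2.000e-03] [ 0.    0.    0.   -0.   -0.   -0.01  0.08  0.02 -0.1   0.03  0.01  0.01]
```

Emit:
jog_arm(commands=[[255,[0.0,-0.01,-0.01],[0,-0.01,0.001]],[255,[0.003,-0.035,-0.025],[-0.001,-0.05,0.002]],[255,[0.005,-0.065,-0.04],[-0.001,-0.09,0.004]],[255,[0.006,-0.1,-0.0443],[-0.002,-0.14,0.006]],[255,[0.007,-0.14,-0.0443],[-0.003,-0.19,0.008]],[255,[0.008,-0.18,-0.0443],[-0.004,-0.24,0.011]],[255,[0.009,-0.22,-0.0443],[-0.004,-0.29,0.013]],[255,[0.01,-0.26,-0.0443],[-0.005,-0.35,0.015]],[255,[0.011,-0.295,-0.0443],[-0.006,-0.4,0.018]],[255,[0.012,-0.32,-0.0443],[-0.006,-0.45,0.02]]])

```text
t: 8.65
ee_pos: [0.5057, 0.1074, 0.2477]
tcp_rot: [[0.981, -0.132, 0.145], [-0.131, -0.991, -0.016], [0.146, -0.003, -0.989]]
wrist_force: [0.2, -1.2, -1.8]
opening: 0.246
finger_force: 78.5
```

```bash
python3 - <<'E'
from h import *
from cell import robot
st=robot.get_state();print(st["t"],st["ee_pos"],st["opening"])
goto(st,np.array([.5218,.2319,.2])+R.from_euler("z",-.1422).apply([-.0012,.0003,0]),graspR([0,0,0,-.1422,0,0]))
E
```

```text
8.65 [0.50569722 0.10738291 0.24765594] 0.2458726604154772
shift [-0.0087 -0.1257  0.0473] turn [-0.0036 -0.1462  0.0092] pos [0.5207 0.2324 0.2   ]
```

Emit:
jog_arm(commands=[[255,[-0.001,-0.03,0.0],[0,-0.04,0.002]],[255,[-0.002,-0.06,0.0],[-0.001,-0.08,0.004]],[255,[-0.005,-0.085,0.0],[-0.002,-0.11,0.006]],[255,[-0.008,-0.11,0.01],[-0.003,-0.14,0.008]],[255,[-0.0087,-0.12,0.025],[-0.0036,-0.1462,0.0092]],[255,[-0.0087,-0.1257,0.04],[-0.0036,-0.1462,0.0092]],[255,[-0.0087,-0.1257,0.0473],[-0.0036,-0.1462,0.0092]],[255,[-0.0087,-0.1257,0.0473],[-0.0036,-0.1462,0.0092]],[255,[-0.0087,-0.1257,0.0473],[-0.0036,-0.1462,0.0092]],[255,[-0.0087,-0.1257,0.0473],[-0.0036,-0.1462,0.0092]]])

```text
t: 9.65
ee_pos: [0.5215, 0.2291, 0.2018]
tcp_rot: [[0.989, -0.145, 0.005], [-0.145, -0.99, -0.0], [0.005, -0.001, -1.0]]
wrist_force: [0.1, -0.2, -1.7]
opening: 0.242
finger_force: 78.6
```

```bash
python3 - <<'E'
from h import *
from cell import robot
for i in range(3):robot.read_camera("top")
c=robot.read_camera("top");cv2.imwrite("pics/t5.png",c["image"])
st=robot.get_state();print(st["t"],st["ee_pos"],st["opening"],st["wrist_force"],st["moment"])
goto(st,np.array([.5218,.2319,.125])+R.from_euler("z",-.1422).apply([-.0012,.0003,0]),graspR([0,0,0,-.1422,0,0]))
E
```

```text
9.85 [0.52127843 0.22950435 0.20142636] 0.23959691651256715 [-0.01774534 -1.15066667 -1.64195788] [ 0.05112353  0.0233796  -0.02322818]
shift [-0.0014 -0.0027  0.0764] turn [-0.0003 -0.0044 -0.0023] pos [0.5207 0.2324 0.125 ]
```

Emit:
jog_arm(commands=[[255,[-0.001,-0.0015,0.01],[0,-0.002,-0.001]],[255,[-0.0014,-0.0027,0.03],[-0.0003,-0.0044,-0.0023]],[255,[-0.0014,-0.0027,0.045],[-0.0003,-0.0044,-0.0023]],[255,[-0.0014,-0.0027,0.055],[-0.0003,-0.0044,-0.0023]],[255,[-0.0014,-0.0027,0.06],[-0.0003,-0.0044,-0.0023]],[255,[-0.0014,-0.0027,0.06],[-0.0003,-0.0044,-0.0023]],[255,[-0.0014,-0.0027,0.06],[-0.0003,-0.0044,-0.0023]],[255,[-0.0014,-0.0027,0.06],[-0.0003,-0.0044,-0.0023]],[255,[-0.0014,-0.0027,0.06],[-0.0003,-0.0044,-0.0023]],[255,[-0.0014,-0.0027,0.06],[-0.0003,-0.0044,-0.0023]]])

```text
t: 10.85
ee_pos: [0.5205, 0.2325, 0.1413]
tcp_rot: [[0.99, -0.141, -0.0], [-0.141, -0.99, -0.0], [-0.0, 0.0, -1.0]]
wrist_force: [0.8, 0.2, -2.1]
opening: 0.245
finger_force: 78.6
```

```bash
python3 - <<'E'
from h import *
from cell import robot
st=robot.get_state();print(st["t"],st["ee_pos"],st["opening"],st["wrist_force"],st["moment"])
goto(st,np.array([.5218,.2319,.125])+R.from_euler("z",-.1422).apply([-.0012,.0003,0]),graspR([0,0,0,-.1422,0,0]))
a=robot.read_camera("scene");b=robot.read_camera("top")
z=np.hstack([cv2.resize(a["image"][150:250,350:430],None,fx=5,fy=5,interpolation=2),cv2.resize(b["image"][140:240,215:295],None,fx=5,fy=5,interpolation=2)])
cv2.imwrite("pics/z5.png",z)
E
```

```text
10.85 [0.52050593 0.23252789 0.14125488] 0.24549821671327174 [ 0.75926     0.2486958  -2.10785548] [-0.00889954 -0.04120284 -0.01806032]
shift [0.0002 0.0001 0.0163] turn [0.     0.0003 0.0003] pos [0.5207 0.2324 0.125 ]
```

View pics/z5.png

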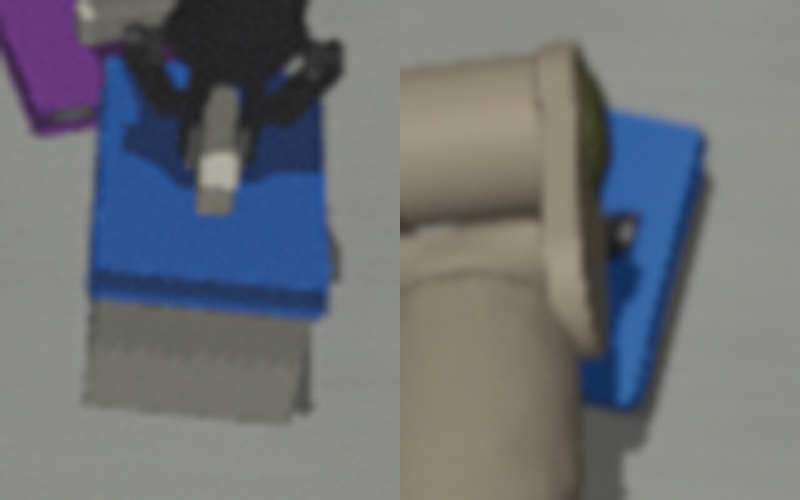

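The lid hangs square above the tub, its near edge at crop (90–325, 300–318) just over the tub's. Now I lower it slowly and watch the force.

Emit:
jog_arm(commands=[[255,[0.0002,0.0,0.004],[0,0,0]],[255,[0.0002,0.0,0.009],[0,0,0]],[255,[0.0002,0.0,0.013],[0,0,0]],[255,[0.0002,0.0,0.016],[0,0,0]],[255,[0.0002,0.0,0.018],[0,0,0]],[255,[0.0002,0.0,0.02],[0,0,0]],[255,[0.0002,0.0,0.021],[0,0,0]],[255,[0.0002,0.0,0.022],[0,0,0]],[255,[0.0002,0.0,0.022],[0,0,0]],[255,[0.0002,0.0,0.022],[0,0,0]]], newtons=120)

```text
t: 11.95
ee_pos: [0.5206, 0.2325, 0.119]
tcp_rot: [[0.99, -0.142, -0.001], [-0.142, -0.99, -0.0], [-0.001, 0.0, -1.0]]
wrist_force: [0.0, -0.2, -0.7]
opening: 0.23
finger_force: 118.1
```

```bash
python3 - <<'E'
from cell import robot
st=robot.get_state();print(st["t"],st["ee_pos"],st["opening"],st["wrist_force"],st["moment"])
E
```

```text
11.95 [0.52062381 0.2324572  0.11904865] 0.22982218091953002 [ 0.03365233 -0.23767425 -0.68752745] [-0.00089737  0.00662472 -0.05058248]
```

Emit:
jog_arm(commands=[[255,[0,0,0.0005],[0,0,0]],[255,[0,0,0.001],[0,0,0]],[255,[0,0,0.0015],[0,0,0]],[255,[0,0,0.002],[0,0,0]],[255,[0,0,0.0025],[0,0,0]],[255,[0,0,0.003],[0,0,0]],[255,[0,0,0.0035],[0,0,0]],[255,[0,0,0.004],[0,0,0]],[255,[0,0,0.004],[0,0,0]],[255,[0,0,0.004],[0,0,0]]])

```text
t: 12.95
ee_pos: [0.521, 0.2326, 0.1161]
tcp_rot: [[0.99, -0.141, 0.001], [-0.141, -0.99, 0.0], [0.001, -0.0, -1.0]]
wrist_force: [-2.6, -0.6, 7.5]
opening: 0.239
finger_force: 120.0
```

Emit:
jog_arm(commands=[[255,[0,0,0.0005],[0,0,0]],[255,[0,0,0.001],[0,0,0]],[255,[0,0,0.0015],[0,0,0]],[255,[0,0,0.002],[0,0,0]],[255,[0,0,0.0025],[0,0,0]],[255,[0,0,0.003],[0,0,0]],[255,[0,0,0.003],[0,0,0]],[255,[0,0,0.003],[0,0,0]],[255,[0,0,0.003],[0,0,0]],[255,[0,0,0.003],[0,0,0]]])

```text
t: 13.95
ee_pos: [0.5216, 0.2326, 0.114]
tcp_rot: [[0.99, -0.141, 0.003], [-0.141, -0.99, 0.0], [0.003, -0.001, -1.0]]
wrist_force: [-1.4, -0.1, 13.7]
opening: 0.24
finger_force: 120.9
```

Emit:
jog_arm(commands=[[255,[0,0,0.0005],[0,0,0]],[255,[0,0,0.001],[0,0,0]],[255,[0,0,0.0015],[0,0,0]],[255,[0,0,0.002],[0,0,0]],[255,[0,0,0.0025],[0,0,0]],[255,[0,0,0.003],[0,0,0]],[255,[0,0,0.003],[0,0,0]],[255,[0,0,0.003],[0,0,0]],[255,[0,0,0.003],[0,0,0]],[255,[0,0,0.003],[0,0,0]]])

```text
t: 14.95
ee_pos: [0.5219, 0.2326, 0.111]
tcp_rot: [[0.99, -0.141, 0.004], [-0.141, -0.99, 0.001], [0.004, -0.001, -1.0]]
wrist_force: [-1.0, -1.4, 11.5]
opening: 0.237
finger_force: 120.5
```

Emit:
jog_arm(commands=[[255,[0,0,0.0005],[0,0,0]],[255,[0,0,0.001],[0,0,0]],[255,[0,0,0.0015],[0,0,0]],[255,[0,0,0.002],[0,0,0]],[255,[0,0,0.002],[0,0,0]],[255,[0,0,0.002],[0,0,0]],[255,[0,0,0.002],[0,0,0]],[255,[0,0,0.002],[0,0,0]],[255,[0,0,0.002],[0,0,0]],[255,[0,0,0.002],[0,0,0]]])

```text
t: 15.95
ee_pos: [0.5217, 0.2325, 0.1081]
tcp_rot: [[0.99, -0.142, 0.003], [-0.142, -0.99, 0.0], [0.003, -0.001, -1.0]]
wrist_force: [0.9, -0.3, 5.3]
opening: 0.235
finger_force: 119.7
```

```bash
python3 - <<'E'
from cell import robot
st=robot.get_state();print(st["t"],st["ee_pos"],st["tcp_rot"].round(4),st["wrist_force"],st["moment"])
E
```

```text
15.95 [0.52170116 0.23245751 0.10806937] [[ 9.899e-01 -1.415e-01  2.700e-03]
 [-1.415e-01 -9.899e-01  2.000e-04]
 [ 2.600e-03 -6.000e-04 -1.000e+00]] [ 0.86097155 -0.2588933   5.32891607] [-0.22050694 -0.2416485  -0.03562334]
```

Emit:
jog_arm(commands=[[255,[0,0,0.0005],[0,0,0]],[255,[0,0,0.001],[0,0,0]],[255,[0,0,0.0015],[0,0,0]],[255,[0,0,0.002],[0,0,0]],[255,[0,0,0.002],[0,0,0]],[255,[0,0,0.002],[0,0,0]],[255,[0,0,0.002],[0,0,0]],[255,[0,0,0.002],[0,0,0]],[255,[0,0,0.002],[0,0,0]],[255,[0,0,0.002],[0,0,0]]])

```text
t: 16.95
ee_pos: [0.5211, 0.2324, 0.1062]
tcp_rot: [[0.99, -0.142, 0.001], [-0.142, -0.99, 0.0], [0.001, -0.0, -1.0]]
wrist_force: [-1.5, -2.3, 10.8]
opening: 0.239
finger_force: 120.8
```

Emit:
jog_arm(commands=[[255,[0,0,0.0005],[0,0,0]],[255,[0,0,0.001],[0,0,0]],[255,[0,0,0.0015],[0,0,0]],[255,[0,0,0.0015],[0,0,0]],[255,[0,0,0.0015],[0,0,0]],[255,[0,0,0.0015],[0,0,0]],[255,[0,0,0.0015],[0,0,0]],[255,[0,0,0.0015],[0,0,0]],[255,[0,0,0.0015],[0,0,0]],[255,[0,0,0.0015],[0,0,0]]])

```text
t: 17.95
ee_pos: [0.5211, 0.2324, 0.1062]
tcp_rot: [[0.99, -0.141, 0.002], [-0.141, -0.99, -0.0], [0.002, -0.0, -1.0]]
wrist_force: [-6.5, -3.9, 21.9]
opening: 0.237
finger_force: 122.6
```

```bash
python3 - <<'E'
from cell import robot
st=robot.get_state();print(st["t"],st["ee_pos"],st["tcp_rot"].round(4),st["wrist_force"],st["moment"])
E
```

```text
17.95 [0.52113535 0.23242222 0.10619569] [[ 9.899e-01 -1.414e-01  1.700e-03]
 [-1.414e-01 -9.900e-01 -0.000e+00]
 [ 1.700e-03 -2.000e-04 -1.000e+00]] [-6.52260904 -3.93315839 21.85783473] [-0.576914    1.17311857 -0.03839398]
```

Emit:
jog_arm(commands=[[255,[0,0,0.0005],[0,0,0]],[255,[0,0,0.001],[0,0,0]],[255,[0,0,0.0015],[0,0,0]],[255,[0,0,0.002],[0,0,0]],[255,[0,0,0.0025],[0,0,0]],[255,[0,0,0.0025],[0,0,0]],[255,[0,0,0.0025],[0,0,0]],[255,[0,0,0.0025],[0,0,0]],[255,[0,0,0.0025],[0,0,0]],[255,[0,0,0.0025],[0,0,0]]])

```text
t: 18.95
ee_pos: [0.5212, 0.2324, 0.1061]
tcp_rot: [[0.99, -0.141, 0.003], [-0.141, -0.99, -0.0], [0.003, -0.0, -1.0]]
wrist_force: [-15.8, -7.5, 41.9]
opening: 0.235
finger_force: 125.6
```

```bash
python3 - <<'E'
from cell import robot
st=robot.get_state();print(st["t"],st["ee_pos"],st["tcp_rot"].round(4),st["wrist_force"],st["moment"])
E
```

```text
18.95 [0.52121264 0.23241807 0.10612714] [[ 9.900e-01 -1.411e-01  2.800e-03]
 [-1.411e-01 -9.900e-01 -1.000e-04]
 [ 2.800e-03 -3.000e-04 -1.000e+00]] [-15.79474678  -7.53383179  41.9356344 ] [-1.13353654  2.680145   -0.10327349]
```

Rigid contact at 42 N with no further travel, so the lid is home. I'll unload, open the gripper and retract.

Emit:
jog_arm(commands=[[255,[0,0,-0.002],[0,0,0]],[255,[0,0,-0.004],[0,0,0]],[255,[0,0,-0.004],[0,0,0]],[255,[0,0,-0.004],[0,0,0]],[0,[0,0,-0.004],[0,0,0]],[0,[0,0,-0.004],[0,0,0]],[0,[0,0,-0.004],[0,0,0]],[0,[0,0,-0.004],[0,0,0]],[0,[0,0,-0.004],[0,0,0]],[0,[0,0,-0.004],[0,0,0]]])

```text
t: 19.95
ee_pos: [0.5205, 0.2325, 0.1049]
tcp_rot: [[0.99, -0.142, -0.001], [-0.142, -0.99, -0.0], [-0.001, 0.0, -1.0]]
wrist_force: [-0.8, -0.5, 0.5]
opening: 0.999
finger_force: 0.0
```

Emit:
jog_arm(commands=[[0,[0,0,0],[0,0,0]],[0,[0,0,0],[0,0,0]],[0,[0,0,-0.01],[0,0,0]],[0,[0,0,-0.03],[0,0,0]],[0,[0,0,-0.06],[0,0,0]],[0,[0,0,-0.1],[0,0,0]],[0,[0,0,-0.14],[0,0,0]],[0,[0,0,-0.18],[0,0,0]],[0,[0,0,-0.21],[0,0,0]],[0,[0,0,-0.22],[0,0,0]]])

```text
t: 20.95
ee_pos: [0.5211, 0.2326, 0.3291]
tcp_rot: [[0.99, -0.141, 0.005], [-0.141, -0.99, 0.001], [0.005, -0.002, -1.0]]
wrist_force: [-0.2, -0.4, -0.4]
opening: 1.0
finger_force: 0.0
```

```bash
python3 - <<'E'
from h import *
from cell import robot
for i in range(8):robot.read_camera("top")
st=robot.get_state();print(st["t"],st["ee_pos"],st["opening"],st["wrist_force"],st["joint_velocities"].round(3))
w=wcam(robot.read_camera("wrist"),st);s=robot.read_camera("scene")
import pickle;pickle.dump((w,s),open("w6.pkl","wb"))
z=np.vstack([w["image"][40:280,130:510],cv2.resize(s["image"][160:240,350:445],(380,320),interpolation=2)])
cv2.imwrite("pics/z6.png",z)
i=w["image"].astype(int);m=(i[...,0]-i[...,2]>60)[:300,200:450]
n,l,stt,_=cv2.connectedComponentsWithStats(m.astype(np.uint8));mm=(l==1+np.argmax(stt[1:,4])).astype(np.uint8)
c,_=cv2.findContours(mm,0,1);hu=cv2.convexHull(np.vstack(c));print((cv2.approxPolyDP(hu,3,True)[:,0]+[200,0]).tolist())
Rz=R.from_euler("z",-.1422)
for zz in(.104,.109,.115): print(zz,proj(w,Rz.apply([[a*.095,b*.07,zz] for a,b in((1,1),(1,-1),(-1,-1),(-1,1))])+[.5218,.2319,0]).round(1).tolist())
E
```

```text
21.35 [0.52053965 0.23239711 0.32377607] 1.0014366312570704 [-0.29323618  0.37809628 -0.10681294] [-0.001 -0.006 -0.009 -0.001  0.003 -0.003]
[[384, 80], [375, 244], [262, 244], [253, 80]]
0.104 [[252.0, 79.9], [385.0, 79.9], [375.8, 245.7], [261.1, 245.8]]
0.109 [[251.0, 79.5], [386.0, 79.5], [376.6, 247.4], [260.4, 247.5]]
0.115 [[249.9, 79.1], [387.1, 79.1], [377.4, 249.6], [259.5, 249.7]]
```

View pics/z6.png

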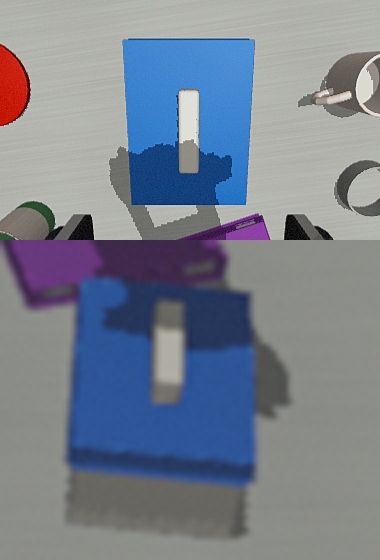

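The lid sits square on the tub, with plate corners at wrist (253,80), (384,80), (375,244) and (262,244), which matches home height. I'll do one subpixel check of corner heights before handing in.

```bash
python3 - <<'E'
from h import *
import pickle
w,s=pickle.load(open("w6.pkl","rb"))
S=4;i=cv2.resize(w["image"],None,fx=S,fy=S,interpolation=cv2.INTER_LINEAR).astype(int);m=i[...,0]-i[...,2]>45
lx=lambda y,f:(f(np.where(m[int(y*S),200*S:450*S])[0])+200*S+.5)/S-.5
ys=np.r_[95:235:4];xs=np.r_[275:365:4]
col=lambda x,f:(f(np.where(m[:300*S,int(x*S)])[0])+.5)/S-.5
l=np.polyfit(ys,[lx(y,np.min) for y in ys],1);r=np.polyfit(ys,[lx(y,np.max) for y in ys],1)
t=np.polyfit(xs,[col(x,np.min) for x in xs],1);b=np.polyfit(xs,[col(x,lambda v:v[v<252*S].max()) for x in xs],1)
X=lambda a,h:(lambda x:[x,h[0]*x+h[1]])((a[0]*h[1]+a[1])/(1-a[0]*h[0]))
o=np.array([X(l,t),X(r,t),X(r,b),X(l,b)]);print(o.round(2).tolist())
C=np.array([[95,70,4],[95,-70,4],[-95,-70,4],[-95,70,4]])/1e3
g=lambda p:lidpose(p)[0].apply(C)+p[:3]
q=least_squares(lambda p:(proj(w,g(p))-o).ravel(),[.52,.23,.1,-.14,0,0],x_scale=[.01,.01,.01,.01,.01,.01]);p=q.x
print("lid",p.round(4),"rms",np.abs(q.fun).max().round(2))
print("corner z mm",(lidpose(p)[0].apply(np.array([[90,65,0],[90,-65,0],[-90,65,0],[-90,-65,0]])/1e3)[:,2]*1e3+p[2]*1e3).round(1))
E
```

```text
[[252.03, 77.88], [384.6, 77.88], [375.49, 244.55], [261.26, 244.28]]
lid [ 0.5237  0.2318  0.0993 -0.142  -0.008  -0.0074] rms 0.36
corner z mm [ 98.1  99.   99.5 100.5]
```

```bash
python3 -c "
from cell import robot
print(robot.finish_job())"
```

```text
the job is handed in; nothing more can be done
None
```

I put the blue lid on the tub of rolls and pressed it home at up to about 42 N; the last camera fit put all four corners within about 2 mm of rim height, and I handed the job in at about 21 s, with no verdict returned and the clips judged caught only from the lid stopping hard, not seen.

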